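# Vent the wide suction jar

## Robot

A 6-joint arm with a two-finger parallel gripper is mounted at the origin on the work surface. World frame = base frame: x ahead of the robot, y to its left, z up, the work surface at z = 0. Lengths are in m, angles in rad, forces in N, time in s.
With the tool pointing down it reaches from about 0.275 to 1 m from the base axis. Payload 8.4 kg.
Tool frame: the origin (TCP) lies midway between the tips of the shut fingers; the grasp point (between the pads) lies arm.grip_depth behind it (arm.grip_depth is the distance from the TCP to the grasp point, in m); z points along the fingers, y is the direction in which the jaws open and shut (so a half turn about z gives the same grasp; the last joint's range is limited). The gripper opens to 85 mm and grips with 20 to 120 N. Pads are 22 mm wide; open, the fingers measure 114 mm over their backs; the gripper's body (76 mm by 85 mm) begins 54 mm behind the grasp point. The pads swing forward as they close: fully open they stand 13 mm farther back than shut.
Start: joints at [1.172, 0.353, 1.633, -0, 1.155, -0.002], TCP at [0.242, 0.576, 0.206] pointing down, gripper open.
Joint ranges: [-2.63, 2.63], [-0.92, 2.1], [0.06, 2.66], [-1.3, 4.44], [0, 2.69], [-3.02, 3.02]. Speed limits (rad/s): [2.22, 2.22, 2.79, 3.14, 3.14, 3.14].

## Interface

Orientations are given as a unit quaternion [w, x, y, z].
In Python, from plant import arm gives the robot as it stands.
- The arm moves only by the shell command python3 -m inch 'ROWS' [FORCE]. ROWS is JSON, a list of rows, each a list of 3 entries, a list of its own where there are three numbers: the shift along the tool's x, y, z normalised to -1 to 1, where 1 is 40 mm, then the turn, a rotation vector about the tool's x, y, z normalised to -1 to 1, where 1 is 5 degrees, then the opening, from 0 (shut) to 1 (fully open). In form: [[[dx, dy, dz], [wx, wy, wz], jaw], ...]. A call has 1 to 8 rows; each row shifts and turns the commanded pose from where the row before left it, along the tool's axes as they then stand; what a row does not reach is not made up. A row lasts 1/12 s, in which the tool goes at most 41.7 mm and 7.16 degrees, less where a joint would pass 70% of its speed; a pose out of reach is approached as far as the arm can. A call with a number of a shift or a turn outside -1 to 1 is refused whole. A call with a gripper value outside its range is refused whole. The fingers move at their own pace and stop on an object; FORCE is the grip in N (left out, the last holds). Time passes only in rows, so rows that do not move let the fingers close. It gives the time, the measured TCP pose, the force and the opening at its end, in the units of the state.
- arm.get_state(): the state, without advancing time (a new reading comes with each control period).
- arm.grab_frame(name): name is "side" or "top"; returns a dict with "frame" (400x640x3 uint8, blue, green, red), "fx", "fy", "cx", "cy" (pixels), "rvec" (rotation vector, rad) and "tvec" (3), from world to camera coordinates, as OpenCV has them. Camera axes: x right, y down, z forward; pixel columns grow to the right and rows downward; lengths in m; the calibration is good to about 2 mm. A picture is of the moment at which its call begins. There is no depth.
- arm.sign_off(): hands the job in, once; it reports no verdict.
The state is a dict: "clock": time; "joint_pos": joint angles; "dq": joint speeds; "effort": joint torques, N m; "ee_pos": TCP position; "ee_rot": TCP orientation; "contact_force": force on the tool from outside, world axes, zero at the start; "ft_torque": the same for the moment, N m; "opening": finger opening in m.
Only numpy, scipy, OpenCV 4.12 (cv2) and the standard library are available. Lean on these libraries where they do the work, as an engineer would, in place of code of your own. Each camera call takes 0.05 s, during which the arm holds its last target. There are 200 camera calls.

## Task

The wide suction jar on the service bench is still under vacuum, so vent it: from above, unscrew the knurled lock nut of the valve on its lid by about 70 degrees (anticlockwise seen from above), then press the freed brass valve tip fully down for about a second and let it spring back up, leaving the nut unscrewed. Leave the same valve on the narrow jar locked.

Things in the scene. Friction and masses are not known exactly. Their poses are not given: they have to be found in the camera images.
- vent_tip (a point): Centre of the flat top of the wide jar's brass valve tip: a head 12 mm across, 4 thick, on a 7 mm stem. z is up, x points from the lid's centre (22 mm away) to the valve. On the same axis below: round steel nut, 20 mm across, from 18 to 34 mm below this point; then a 15 mm boss; black lid (118 mm across) 64 mm below, 118 above the bench, bare but for a barb 7 mm high on its far side. The jar is fixed.
- lock_nut (a joint): Turn of the wide jar's knurled lock nut, rad: 0 is screwed tight, growing anticlockwise seen from above to a stop at 1.4. It starts between 0 and 0.1, turns with light friction (0.04 N m), stays where it is left and does not rise. Up to about 0.9 it can block the valve tip; beyond that the tip is free.
- vent_pin (a joint): How far the wide jar's valve tip is pressed down, m: 0 is up, 0.008 fully down at its stop. A spring returns it: it starts to move at about 2 N and takes about 6 N to reach the stop. While the nut is screwed tight it gives only about 1 mm.
- other_nut (a joint): Turn of the lock nut of the identical valve on the narrow jar, rad: same meaning; it starts between 0 and 0.1 and must stay there. That jar (lid 74 mm across, same height, fixed) stands at least 240 mm to the left or right of the wide one.
Things that resemble listed ones, but are neither listed nor needed, are in the scene too. What is shaped like the part that bears vent_tip but green or orange is not meant.

How it is judged:
On the way, in this order (a step that is already met when the one before it is completed fails the run):
1. the wide jar's lock nut is unscrewed past 0.95 rad, its tip still up (value of joint lock_nut above 0.95 rad and value of joint vent_pin below 0.003 m), for 0.2 s.
2. the wide jar's valve tip is pressed down more than 5 mm and held for half a second (value of joint vent_pin above 0.005 m), for 0.5 s.
At the end, for the whole second after the job is handed in: the wide jar's lock nut stands unscrewed (joint above 0.9 rad), its valve tip has sprung back up (within 2 mm of its top position), and the narrow jar's nut is still locked (below 0.3 rad) (value of joint lock_nut above 0.9 rad and value of joint vent_pin below 0.002 m and value of joint other_nut below 0.3 rad); the robot touches nothing.
It fails at once if the narrow jar's lock nut is turned past 0.3 rad (value of joint other_nut above 0.3 rad).
It also fails if it takes over 38 s, if anything falls off the work surface, if the arm or the gripper's body presses on something with over 40 N, if the wrist force passes 120 N, or if a joint passes its speed limit or range.

## Working session

There is one attempt and no reset: what is moved stays moved. The work goes in short steps, Python scripts to look and compute and a shell command to move; the robot and the scene stay as the last step left them, time stands still between calls to the robot, and variables do not carry over. Pictures are saved under pics/ and viewed, about 8 in all and at most 12, crops included, and the job is handed in when it is done.

```bash
mkdir -p pics; ls
python3 - <<'E'
from plant import arm
import cv2,numpy as np
s=arm.get_state();print(s, arm.grip_depth)
for n in("side","top"):
    f=arm.grab_frame(n);cv2.imwrite(f"pics/{n}0.png",f["frame"])
    R=cv2.Rodrigues(np.array(f["rvec"]))[0]
    print(n,f["fx"],f["fy"],f["cx"],f["cy"],"C",-R.T@np.array(f["tvec"]).ravel(),R.round(2).tolist())
E
```

```text
pics
{'clock': 0.0, 'joint_pos': array([ 1.17157484e+00,  3.53690570e-01,  1.63412954e+00, -1.15422188e-06,
        1.15523762e+00, -2.42637738e-03]), 'dq': array([ 0.00032675, -0.00056849, -0.00070534,  0.00108174,  0.00030598,
        0.00088762]), 'effort': array([ 1.93361404e-03, -6.05222368e+01, -3.42086649e+01,  8.74624652e-05,
        8.65385751e-03,  2.10050558e-05]), 'ee_pos': array([0.24135134, 0.57594894, 0.2052372 ]), 'ee_rot': array([-1.45607006e-04,  1.97098291e-01,  9.80383459e-01, -7.17920688e-04]), 'contact_force': array([-0.18140186, -0.16697939, -0.40817045]), 'ft_torque': array([-0.01824742,  0.00074932, -0.04543523]), 'opening': 0.08515428406588636} 0.0187
side 494.5689840741346 494.5689840741346 317.1839000053356 195.43378089815687 C [ 0.09411825 -0.87215503  0.82562001] [[0.94, -0.35, -0.01], [-0.2, -0.52, -0.83], [0.28, 0.78, -0.56]]
top 409.7832303645305 409.7832303645305 318.0228350154999 197.06456647052406 C [0.21173582 0.06620226 1.22841883] [[0.0, -1.0, -0.0], [-0.98, -0.0, -0.22], [0.22, 0.0, -0.98]]
```

View pics/side0.png

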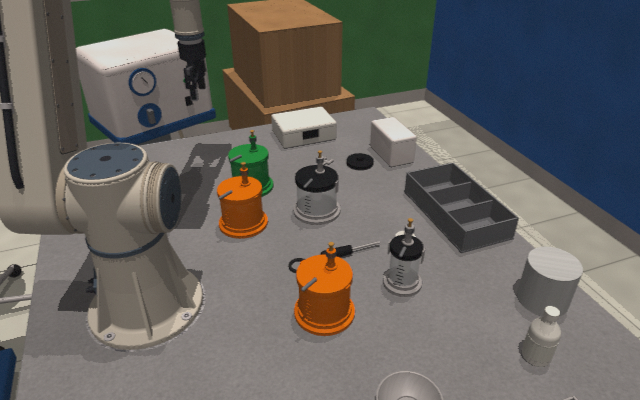

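View pics/top0.png

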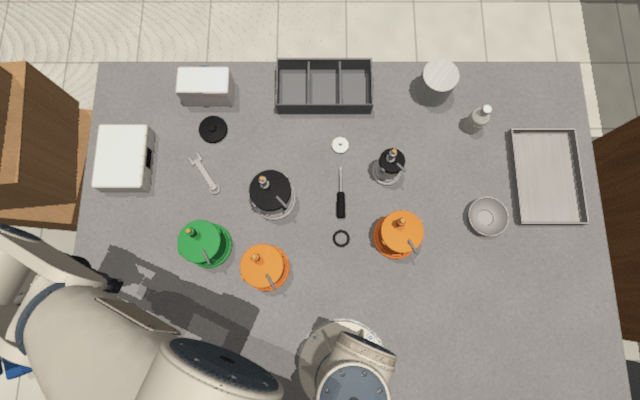

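Candidates in the top view: the black wide lid at (270,190), the black narrow lid at (392,160), orange at (265,267) and (402,232), and green at (203,241). In the side view the wide jar is at (318,180) and the narrow one at (406,245). I choose the wide black one and check it in a close crop.

Run:
```python
import cv2,numpy as np
a=cv2.imread("pics/top0.png")[160:225,235:305];b=cv2.imread("pics/side0.png")[140:205,285:355]
o=[cv2.resize(i,None,fx=5.7,fy=5.7,interpolation=cv2.INTER_CUBIC) for i in(a,b)]
cv2.imwrite("pics/crop0.png",np.hstack(o)); print(o[0].shape)
```

```text
(370, 399, 3)
```

View pics/crop0.png

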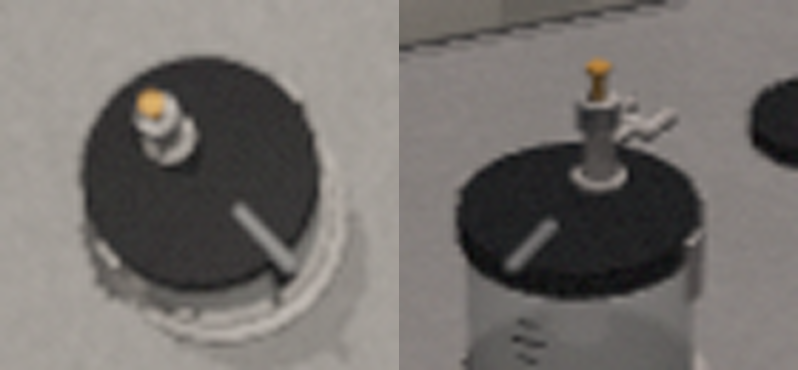

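The crop shows the brass tip on the black wide jar at top (261.7,177.9) and side (319.9,151.5), with the steel nut below it and the barb on the far side of the lid. I'll triangulate.

```bash
cat > h.py <<'E'
import cv2,numpy as np
from plant import arm
from scipy.spatial.transform import Rotation as Ro
def ray(f,px):
    R=cv2.Rodrigues(np.array(f["rvec"]))[0];d=R.T@np.array([(px[0]-f["cx"])/f["fx"],(px[1]-f["cy"])/f["fy"],1])
    return -R.T@np.array(f["tvec"]).ravel(),d/np.linalg.norm(d)
def tri(rs):
    A=sum(np.eye(3)-np.outer(d,d) for c,d in rs);b=sum((np.eye(3)-np.outer(d,d))@c for c,d in rs)
    return np.linalg.solve(A,b)
def proj(f,P): return cv2.projectPoints(np.array([P],float),np.array(f["rvec"]),np.array(f["tvec"]),np.array([[f["fx"],0,f["cx"]],[0,f["fy"],f["cy"]],[0,0,1]]),None)[0].ravel()
def atz(r,z): return r[0]+r[1]*(z-r[0][2])/r[1][2]
def rel(P):
    s=arm.get_state();R=Ro.from_quat(s["ee_rot"],scalar_first=True)
    print("yaw of tool y deg",np.degrees(np.arctan2(*R.as_matrix()[[1,0],1])),"tool z",R.as_matrix()[:,2].round(4),"tool shift/40mm",(R.inv().apply(np.array(P)-s["ee_pos"])/.04).round(3),"clock",s["clock"],"q",s["joint_pos"].round(2),"F",s["contact_force"].round(1),"open",s["opening"])
E
python3 - <<'E'
from h import *
T=arm.grab_frame("top");S=arm.grab_frame("side")
rs=[ray(T,(261.7,177.9)),ray(S,(319.9,151.5))]
P=tri(rs);print(P,atz(rs[0],.182),atz(rs[1],.182));print(proj(T,P),proj(S,P))
# lid centre in top view
c=(235+201/5.7,160+172/5.7);print("lid c",atz(ray(T,c),.118))
rel([P[0],P[1],.26])
E
```

```text
[0.49814514 0.2156367  0.18335792] [0.49901346 0.21574083 0.182     ] [0.49846294 0.21785201 0.182     ]
[261.66013239 178.08105407] [320.07652754 151.45025277]
lid c [0.48114994 0.19990868 0.118     ]
yaw of tool y deg 67.26824643771522 tool z [-4.e-04 -8.e-04 -1.e+00] tool shift/40mm [-9.403 -5.834 -1.357] clock 0.2 q [ 1.17  0.35  1.63  0.    1.16 -0.  ] F [-0.4  0.6  0.2] open 0.08540609328860267
```

```bash
python3 -m inch '[[[0,0,-0.8],[0,0,0],0.5],[[0,0,-0.6],[0,0,0],0.5],[[-0.78,-0.49,0],[0,0,0],0.5],[[-0.78,-0.49,0],[0,0,0],0.5],[[-0.78,-0.49,0],[0,0,0],0.5],[[-0.78,-0.49,0],[0,0,0],0.5],[[-0.78,-0.49,0],[0,0,0],0.5],[[-0.78,-0.49,0],[0,0,0],0.5]]' 40
python3 -m inch '[[[-0.78,-0.49,0],[0,0,0],0.5],[[-0.78,-0.49,0],[0,0,0],0.5],[[-0.78,-0.49,0],[0,0,0],0.5],[[-0.78,-0.49,0],[0,0,0],0.5],[[-0.78,-0.49,0],[0,0,0],0.5],[[-0.78,-0.44,0],[0,0,0],0.5],[[0,0,0],[0,0,0],0.5],[[0,0,0],[0,0,0],0.5]]'
python3 - <<'E'
from h import *
rel([.498,.216,.195])
E
```

```text
clock: 0.87
ee_pos: [0.3693, 0.394, 0.2619]
ee_rot: [0.0, 0.197, 0.98, -0.0]
contact_force: [1.0, -0.1, 0.1]
opening: 0.0426
clock: 1.53
ee_pos: [0.4975, 0.2151, 0.2618]
ee_rot: [-0.0, 0.199, 0.98, -0.0]
contact_force: [-0.2, 0.6, -0.1]
opening: 0.0425
yaw of tool y deg 67.07099428257798 tool z [-3.e-04 -1.e-04 -1.e+00] tool shift/40mm [-0.002  0.025  1.67 ] clock 1.5333 q [ 0.41  0.17  1.75 -0.    1.22 -0.77] F [-0.2  0.6 -0.1] open 0.04247385931790456
```

```bash
python3 -m inch '[[[0,0.025,0.8],[0,0,0],0.5],[[0,0,0.7],[0,0,0],0.5],[[0,0,0],[0,0,0],0.5]]'
python3 - <<'E'
from h import *
T=arm.grab_frame("top");S=arm.grab_frame("side")
P=arm.get_state()["ee_pos"];print(P,proj(T,P),proj(S,P),proj(S,[.498,.216,.182]),proj(T,[.498,.216,.182]))
o=[cv2.resize(i,None,fx=5,fy=5,interpolation=cv2.INTER_CUBIC) for i in(T["frame"][140:220,222:302],S["frame"][115:195,280:360])]
cv2.imwrite("pics/near1.png",np.hstack(o))
E
```

```text
clock: 1.78
ee_pos: [0.4934, 0.2171, 0.1973]
ee_rot: [-0.003, 0.197, 0.98, -0.002]
contact_force: [-1.1, -1.0, -1.2]
opening: 0.0427
[0.49603124 0.21816098 0.20177412] [259.70915361 176.98888957] [318.95076674 145.06301552] [319.98123608 151.84448438] [261.59010709 178.26982979]
```

View pics/near1.png

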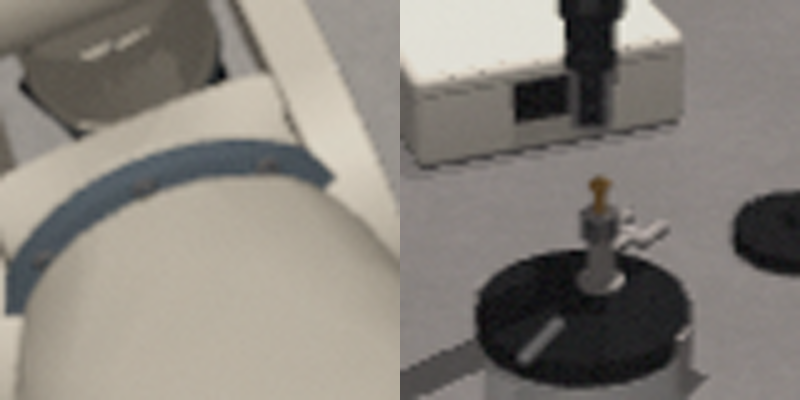

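The side view shows the fingertips at (318.4,140), right above the tip at (320,151). The top view is blocked by the arm. I'll let the arm settle and work out the correction.

```bash
python3 -m inch '[[[0,0,0],[0,0,0],0.5],[[0,0,0],[0,0,0],0.5]]'
python3 - <<'E'
from h import *
rel([.4985,.216,.137])
E
```

```text
clock: 2.05
ee_pos: [0.4979, 0.2185, 0.2038]
ee_rot: [0.001, 0.197, 0.98, 0.001]
contact_force: [-0.2, -0.5, 0.8]
opening: 0.0428
yaw of tool y deg 67.30415295779109 tool z [ 0.0024  0.0011 -1.    ] tool shift/40mm [-0.034 -0.055  1.67 ] clock 2.05 q [ 0.41  0.23  1.81  0.    1.1  -0.76] F [-0.2 -0.5  0.8] open 0.04279821200027922
```

```bash
python3 -m inch '[[[0,-0.03,0.2],[0,0,0],0.5],[[0,0,0.3],[0,0,0],0.5],[[0,0,0.35],[0,0,0],0.5],[[0,0,0.35],[0,0,0],0.5],[[0,0,0.25],[0,0,0],0.5],[[0,0,0.18],[0,0,0],0.5],[[0,0,0],[0,0,0],0.5],[[0,0,0],[0,0,0],0.5]]'
python3 - <<'E'
from h import *
rel([.4985,.216,.137])
S=arm.grab_frame("side")
cv2.imwrite("pics/near2.png",cv2.resize(S["frame"][125:195,285:355],None,fx=7,fy=7,interpolation=cv2.INTER_CUBIC))
E
```

```text
clock: 2.72
ee_pos: [0.4967, 0.2165, 0.1369]
ee_rot: [-0.0, 0.197, 0.98, -0.0]
contact_force: [0.4, 0.5, -0.0]
opening: 0.0427
yaw of tool y deg 67.26684696369124 tool z [-1.e-04 -1.e-04 -1.e+00] tool shift/40mm [-0.046  0.005 -0.004] clock 2.7167 q [ 0.41  0.3   1.88  0.    0.96 -0.77] F [ 0.4  0.5 -0. ] open 0.04270830168909583
```

View pics/near2.png

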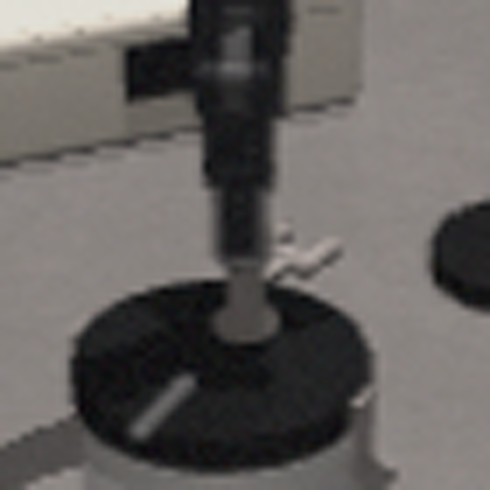

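The near finger's centre is at crop x≈240 and the boss's at 246. That is about 2 mm to the right, which agrees with the computed −0.046 in tool x. I'll correct that and close.

```bash
python3 -m inch '[[[-0.045,0.005,0],[0,0,0],0.5],[[0,0,0],[0,0,0],0.35],[[0,0,0],[0,0,0],0.28],[[0,0,0],[0,0,0],0],[[0,0,0],[0,0,0],0],[[0,0,0],[0,0,0],0],[[0,0,0],[0,0,0],0],[[0,0,0],[0,0,0],0]]' 40
python3 - <<'E'
from h import *
rel([.4985,.216,.137])
E
```

```text
clock: 3.43
ee_pos: [0.5, 0.2177, 0.1388]
ee_rot: [0.002, 0.197, 0.98, 0.002]
contact_force: [-1.2, 4.6, 9.7]
opening: 0.0087
yaw of tool y deg 67.2421140420414 tool z [ 0.0038  0.0032 -1.    ] tool shift/40mm [ 0.02  -0.054  0.044] clock 3.4333 q [ 0.41  0.3   1.87  0.    0.96 -0.77] F [-1.2  4.6  9.7] open 0.008740059306467667
```

Run:
```python
from h import *
s=arm.get_state();print(s["opening"],s["contact_force"],s["ee_pos"])
S=arm.grab_frame("side");print(proj(S,s["ee_pos"]),proj(S,[.4985,.216,.148]),proj(S,[.4985,.216,.164]))
cv2.imwrite("pics/near3.png",cv2.resize(S["frame"][115:195,280:360],None,fx=7,fy=7,interpolation=cv2.INTER_CUBIC))
```

```text
0.008740059306467667 [-1.22829173  4.60139832  9.66331645] [0.5000493  0.21766319 0.13878193]
[320.57593768 165.35378578] [320.23709124 162.81841315] [320.19937464 157.67780948]
```

View pics/near3.png

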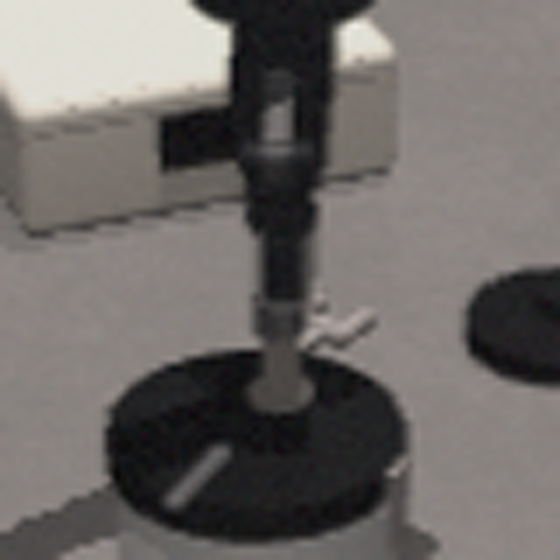

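Run:
```python
from h import *
S=arm.grab_frame("side")
R=Ro.from_quat([0,.197,.98,0],scalar_first=True).as_matrix()
I=cv2.imread("pics/side0.png");P=np.array([.24135,.57595,.20524])
def mark(I,P,hy,back):
    for k in (-1,1):
        for w in (-.011,.011):
            u=proj(S,P+k*hy*R[:,1]+w*R[:,0]-back*R[:,2]);print(u.round(1));v=tuple(int(round(x)) for x in (u+.5)*8);yield v
a=cv2.resize(I[60:120,160:220],None,fx=8,fy=8,interpolation=cv2.INTER_CUBIC)
for v in mark(I,P,.0427,.013): cv2.circle(a,(v[0]-160*8,v[1]-60*8),3,(0,0,255),-1)
s=arm.get_state();F=S["frame"];print(s["ee_pos"],s["clock"])
b=cv2.resize(F[130:190,290:329],None,fx=8,fy=8,interpolation=cv2.INTER_CUBIC)
for v in mark(F,s["ee_pos"],.0044,.001): cv2.circle(b,(v[0]-290*8,v[1]-130*8),3,(0,0,255),-1)
cv2.imwrite("pics/chk.png",np.hstack([a,b]))
```

```text
[200.  108.6]
[192.7 108.6]
[206.5  97.3]
[199.5  97.3]
[0.50008218 0.21768856 0.13879517] 3.5333
[324.6 165.9]
[316.5 165.8]
[324.7 164.3]
[316.6 164.2]
```

View pics/chk.png

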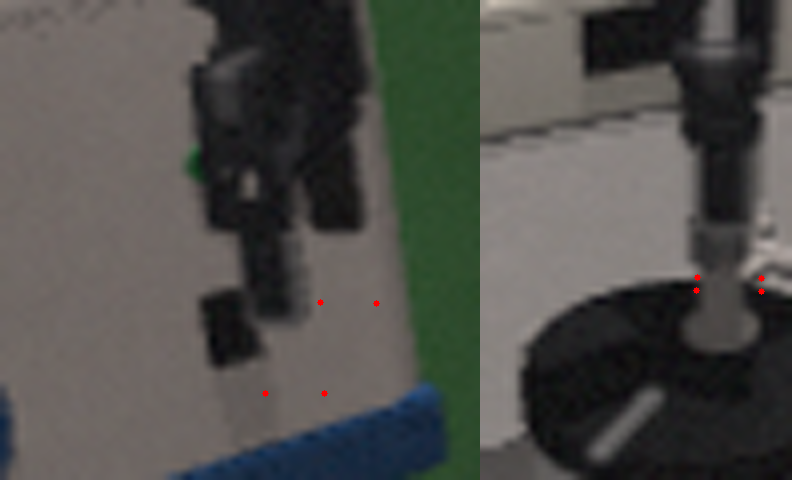

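The overlay shows the real fingertips about 25 mm higher than the reported TCP. They closed on the stem and stand on top of the nut (opening 8.7 mm, 10 N upward). I'll open, go about 17 mm lower, and close on the nut.

```bash
python3 -m inch '[[[0,0,-0.05],[0,0,0],0.5],[[0,0,0],[0,0,0],0.5],[[0,0,0],[0,0,0],0.5],[[0,0,0],[0,0,0],0.5]]'
python3 -m inch '[[[0,0,0.1],[0,0,0],0.5],[[0,0,0.15],[0,0,0],0.5],[[0,0,0.15],[0,0,0],0.5],[[0,0,0.07],[0,0,0],0.5],[[0,0,0],[0,0,0],0.5],[[0,0,0],[0,0,0],0.5]]'
python3 - <<'E'
from h import *
rel([.4985,.216,.120])
E
```

```text
clock: 3.87
ee_pos: [0.4981, 0.2157, 0.1386]
ee_rot: [-0.0, 0.197, 0.98, -0.0]
contact_force: [-0.5, -0.8, -0.1]
opening: 0.0426
clock: 4.37
ee_pos: [0.4981, 0.2159, 0.1195]
ee_rot: [-0.0, 0.197, 0.98, -0.0]
contact_force: [0.3, -0.3, 0.6]
opening: 0.0426
yaw of tool y deg 67.2649235847874 tool z [-8.e-04 -4.e-04 -1.e+00] tool shift/40mm [-0.007  0.007 -0.012] clock 4.3667 q [ 0.41  0.33  1.89  0.    0.93 -0.77] F [ 0.3 -0.3  0.6] open 0.042640969869835524
```

```bash
python3 -m inch '[[[0,0,0],[0,0,0],0.3],[[0,0,0],[0,0,0],0.2],[[0,0,0],[0,0,0],0.1],[[0,0,0],[0,0,0],0.1],[[0,0,0],[0,0,0],0.1],[[0,0,0],[0,0,0],0.1]]' 40
python3 - <<'E'
from h import *
rel([.4985,.216,.120])
S=arm.grab_frame("side")
cv2.imwrite("pics/near4.png",cv2.resize(S["frame"][115:195,280:360],None,fx=7,fy=7,interpolation=cv2.INTER_CUBIC))
E
```

```text
clock: 4.87
ee_pos: [0.4995, 0.2179, 0.1206]
ee_rot: [0.001, 0.197, 0.98, 0.002]
contact_force: [2.1, 9.2, -2.3]
opening: 0.0182
yaw of tool y deg 67.23705344549242 tool z [ 0.0025  0.0032 -1.    ] tool shift/40mm [ 0.006 -0.053  0.016] clock 4.8667 q [ 0.41  0.33  1.89  0.    0.92 -0.77] F [ 2.1  9.2 -2.3] open 0.018187289145559032
```

View pics/near4.png

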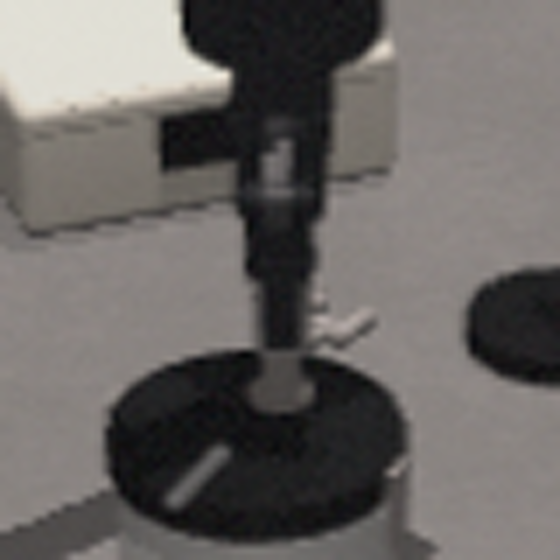

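The fingers now cover the nut (opening 18.2 mm). The nut pulls the tool about 2 mm in y, so I'll follow it with a small shift and then turn.

```bash
python3 -m inch '[[[0,0.045,0],[0,0,0],0.1],[[0,0,0],[0,0,-0.5],0.1],[[0,0,0],[0,0,-1],0.1],[[0,0,0],[0,0,-1],0.1],[[0,0,0],[0,0,-1],0.1],[[0,0,0],[0,0,-1],0.1],[[0,0,0],[0,0,-1],0.1],[[0,0,0],[0,0,-1],0.1]]' 50
python3 -m inch '[[[0,0,0],[0,0,-1],0.1],[[0,0,0],[0,0,-1],0.1],[[0,0,0],[0,0,-1],0.1],[[0,0,0],[0,0,-1],0.1],[[0,0,0],[0,0,-1],0.1],[[0,0,0],[0,0,-1],0.1],[[0,0,0],[0,0,-1],0.1],[[0,0,0],[0,0,-0.5],0.1]]'
python3 -m inch '[[[0,0,0],[0,0,0],0.1],[[0,0,0],[0,0,0],0.1],[[0,0,0],[0,0,0],0.1]]'
python3 - <<'E'
from h import *
rel([.4985,.217,.120]);print(arm.get_state()["ft_torque"])
E
```

```text
clock: 5.58
ee_pos: [0.4996, 0.2186, 0.1206]
ee_rot: [0.001, -0.087, 0.996, 0.001]
contact_force: [0.5, 5.3, 1.4]
opening: 0.0179
clock: 6.25
ee_pos: [0.4992, 0.2193, 0.1206]
ee_rot: [0.001, -0.403, 0.915, 0.001]
contact_force: [-2.6, 9.3, 2.5]
opening: 0.0181
clock: 6.5
ee_pos: [0.4993, 0.2193, 0.1206]
ee_rot: [0.001, -0.401, 0.916, 0.001]
contact_force: [-2.4, 8.5, 2.1]
opening: 0.0179
yaw of tool y deg 137.23792573949785 tool z [ 7.0e-04  2.7e-03 -1.0e+00] tool shift/40mm [ 0.055 -0.026  0.016] clock 6.5 q [ 0.41  0.33  1.88  0.    0.93 -1.99] F [-2.4  8.5  2.1] open 0.017910642314229848
[ 1.34919993  0.35956396 -0.02028944]
```

```bash
python3 -m inch '[[[0,0,0],[0,0,0],0.5],[[0,0,0],[0,0,0],0.5],[[0,0,0],[0,0,0],0.5],[[0,0,0],[0,0,0],0.5],[[0,0,-0.2],[0,0,0],0.5],[[0,0,-0.4],[0,0,0],0.5],[[0,0,-0.5],[0,0,0],0.5],[[0,0,-0.4],[0,0,0],0.5]]'
python3 -m inch '[[[0,0,-0.13],[0,0,0],0.5],[[0,0,0],[0,0,0],0],[[0,0,0],[0,0,0],0],[[0,0,0],[0,0,0],0],[[0,0,0],[0,0,0],0],[[0,0,0],[0,0,0],0]]'
python3 - <<'E'
from h import *
rel([.4995,.219,.160])
S=arm.grab_frame("side");s=arm.get_state();print(proj(S,s["ee_pos"]),proj(S,s["ee_pos"]+[0,0,.025]),proj(S,[.4993,.219,.182]))
cv2.imwrite("pics/near5.png",cv2.resize(S["frame"][115:195,280:360],None,fx=7,fy=7,interpolation=cv2.INTER_CUBIC))
E
```

```text
clock: 7.17
ee_pos: [0.4993, 0.2175, 0.1816]
ee_rot: [0.0, -0.401, 0.916, -0.0]
contact_force: [0.8, 0.6, -0.3]
opening: 0.0425
clock: 7.67
ee_pos: [0.4986, 0.2174, 0.1843]
ee_rot: [-0.001, -0.401, 0.916, 0.0]
contact_force: [0.1, 0.2, 1.4]
opening: -0.0004
yaw of tool y deg 137.26350447546318 tool z [-1.5e-03 -6.0e-04 -1.0e+00] tool shift/40mm [-0.046  0.01   0.607] clock 7.6667 q [ 0.41  0.25  1.83 -0.    1.06 -1.99] F [0.1 0.2 1.4] open -0.0003989740466631114
[320.02986711 150.76180197] [319.96762576 142.45177566] [320.04202726 151.25059312]
```

View pics/near5.png

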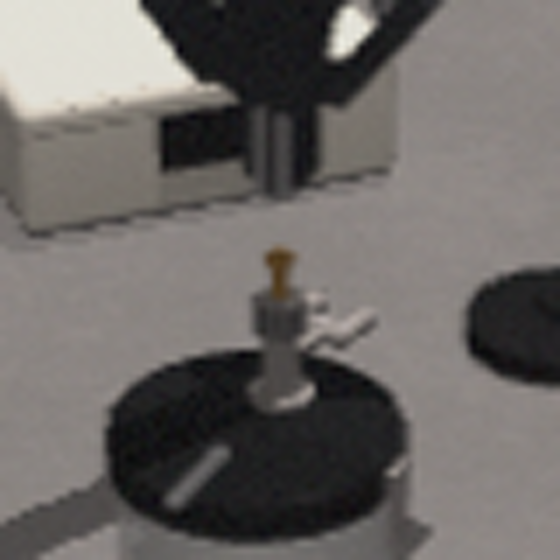

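The shut fingertips are at crop (278,193), centred over the tip at (280,252) with a gap of about 27 mm, so I expect contact near TCP z 0.157. I'll descend and watch the force.

```bash
python3 -m inch '[[[-0.03,0,0.15],[0,0,0],0],[[0,0,0.25],[0,0,0],0],[[0,0,0.2],[0,0,0],0],[[0,0,0],[0,0,0],0],[[0,0,0],[0,0,0],0]]'
python3 -m inch '[[[0,0,0.1],[0,0,0],0],[[0,0,0],[0,0,0],0],[[0,0,0],[0,0,0],0]]'
```

```text
clock: 8.13
ee_pos: [0.4992, 0.2182, 0.1601]
ee_rot: [-0.001, -0.401, 0.916, -0.0]
contact_force: [0.2, 0.3, 0.1]
opening: -0.0001
clock: 8.38
ee_pos: [0.5, 0.2186, 0.1572]
ee_rot: [0.0, -0.401, 0.916, 0.0]
contact_force: [1.0, 1.1, -0.0]
opening: -0.0
```

```bash
python3 -m inch '[[[0,0,0.08],[0,0,0],0],[[0,0,0],[0,0,0],0],[[0,0,0],[0,0,0],0]]'
python3 -m inch '[[[0,0,0.08],[0,0,0],0],[[0,0,0],[0,0,0],0],[[0,0,0],[0,0,0],0]]'
```

```text
clock: 8.63
ee_pos: [0.5002, 0.2187, 0.1543]
ee_rot: [0.0, -0.401, 0.916, 0.0]
contact_force: [0.5, 0.2, 3.0]
opening: -0.0001
clock: 8.88
ee_pos: [0.5002, 0.2187, 0.1509]
ee_rot: [0.0, -0.401, 0.916, -0.0]
contact_force: [-0.4, 0.0, 4.6]
opening: 0.0002
```

The force follows the spring (0.5 N/mm), so the tip is moving freely. I'll press on to the stop and hold.

```bash
python3 -m inch '[[[0,0,0.08],[0,0,0],0],[[0,0,0.03],[0,0,0],0],[[0,0,0],[0,0,0],0],[[0,0,0],[0,0,0],0]]'
python3 -m inch '[[[0,0,0.02],[0,0,0],0],[[0,0,0],[0,0,0],0],[[0,0,0],[0,0,0],0],[[0,0,0],[0,0,0],0],[[0,0,0],[0,0,0],0],[[0,0,0],[0,0,0],0],[[0,0,0],[0,0,0],0],[[0,0,0],[0,0,0],0]]'
```

```text
clock: 9.22
ee_pos: [0.5005, 0.2188, 0.1484]
ee_rot: [0.001, -0.401, 0.916, -0.0]
contact_force: [-6.2, -2.1, 22.5]
opening: -0.0001
clock: 9.88
ee_pos: [0.5006, 0.2188, 0.1483]
ee_rot: [0.001, -0.401, 0.916, -0.0]
contact_force: [-7.3, -2.8, 28.8]
opening: -0.0001
```

The force rises sharply to 29 N, so the tip is at its stop. I'll hold a little longer, then lift off.

```bash
python3 -m inch '[[[0,0,-0.04],[0,0,0],0],[[0,0,0],[0,0,0],0],[[0,0,0],[0,0,0],0],[[0,0,0],[0,0,0],0]]'
python3 -m inch '[[[0,0,-0.15],[0,0,0],0],[[0,0,-0.3],[0,0,0],0],[[0,0,-0.6],[0,0,0],0],[[0,0,-0.7],[0,0,0],0],[[0,0,-0.6],[0,0,0],0],[[0,0,-0.2],[0,0,0],0],[[0,0,0],[0,0,0],0],[[0,0,0],[0,0,0],0]]'
python3 - <<'E'
from h import *
rel([.4995,.219,.160])
S=arm.grab_frame("side")
cv2.imwrite("pics/end.png",cv2.resize(S["frame"][115:195,280:360],None,fx=7,fy=7,interpolation=cv2.INTER_CUBIC))
E
```

```text
clock: 10.22
ee_pos: [0.5004, 0.2187, 0.1486]
ee_rot: [0.001, -0.401, 0.916, -0.0]
contact_force: [-3.5, -0.7, 15.7]
opening: 0.0001
clock: 10.88
ee_pos: [0.4995, 0.2184, 0.2484]
ee_rot: [-0.0, -0.401, 0.916, -0.0]
contact_force: [-0.3, -0.9, -0.0]
opening: 0.0001
yaw of tool y deg 137.2700529214878 tool z [-6.e-04 -3.e-04 -1.e+00] tool shift/40mm [-0.013  0.01   2.209] clock 10.8833 q [ 0.41  0.19  1.76 -0.    1.2  -1.99] F [-0.3 -0.9 -0. ] open 0.00013953189977366652
```

View pics/end.png

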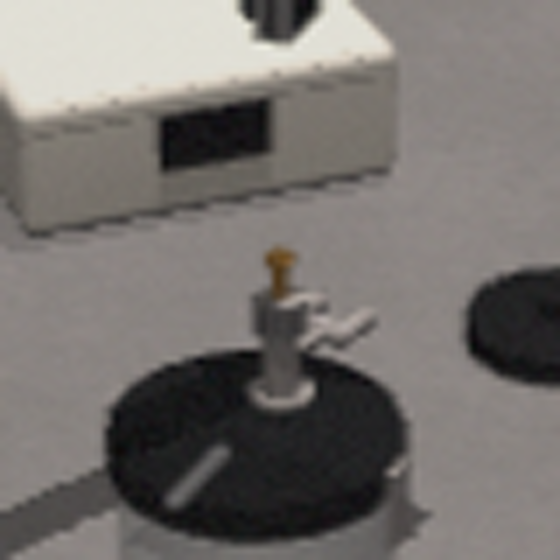

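The tip is back up at crop (280,252), the same row as before pressing. The gripper is clear and reads no force.

```bash
python3 -c "
from plant import arm
print(arm.sign_off())"
```

```text
the job is handed in; nothing more can be done
None
```

I unscrewed the wide jar's lock nut by 70° anticlockwise. I then pressed the freed tip down to its stop for about a second, released it, and handed in at about 11 s on the robot's clock.

**Checks that agreed:**
- **Nut:** the jaws held it at about 18 mm while the tool turned exactly 70°. I did not read the nut's own angle. That it is free follows from the tip travelling well beyond the 1 mm it gives when locked.
- **Tip:** the force rose along the spring, 3.0 then 4.6 N, and then jumped to 29 N at the stop. In the last picture the tip is back at the same pixel row as before pressing.
- **Clear of everything:** the tool stands well above the jar with no contact force. I never went near the narrow jar.

**Disagreement:** the real fingertips stand about 25 mm behind the reported TCP, in the pictures and in contact. Because of that, my first grasp closed on the stem above the nut, with the fingertips pressing on the nut at about 10 N. I reopened and grasped again about 18 mm lower, and used the same offset when pressing the tip.

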